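# Set out the test station in its bench holders

## Task

Set out the test station in front of the analyser: put the small dropper bottle, the larger white reagent bottle and the rubber stamp each into the grey holder block whose recess matches its foot in shape and size. Each must end upright, sitting flat on the floor of its recess, released and still.

Things in the scene. Friction and masses are not known exactly. Their poses are not given: they have to be found in the camera images.
- dropper_bottle: Small brown dropper bottle, the slimmest of the three things: round body 27 mm across up to 52 mm above its underside, dropper tip above that, 69 mm tall in all, about 35 g. Grip round the body. Stands upright on the bench at the start; origin at the centre of its underside, z up.
- reagent_bottle: White reagent bottle, the widest and tallest of the three: round body 38 mm across up to 62 mm above its underside, screw cap 21 mm across above that (fixed), 82 mm tall in all, about 70 g. Grip round the body. Stands upright on the bench at the start; origin at the centre of its underside, z up.
- stamp: Rubber stamp: wooden base 26 mm (its x) by 50 mm (its y) by 17 mm high, with a turned upright round handle, about 24 mm across, from 17 to 67 mm above the underside, about 35 g. Grip the handle from above. Stands upright on the bench at the start; origin at the centre of its underside, z up.
- holder_small_round: Grey plastic holder block 48 x 48 mm with the small round recess, 36 mm across, meant for the dropper bottle. Fixed to the bench, 12 mm high; the recess is open at the top, its floor (dark rubber) is 4 mm above the bench, its edge has a 2 mm chamfer. Origin: centre of the block's underside, z up.
- holder_large_round: Grey plastic holder block 60 x 60 mm with the large round recess, 48 mm across, meant for the reagent bottle. Fixed to the bench, 12 mm high; the recess is open at the top, its floor (dark rubber) is 4 mm above the bench, its edge has a 2 mm chamfer. Origin: centre of the block's underside, z up.
- holder_slot: Grey plastic holder block 48 mm (its x) by 72 mm (its y) with an oblong recess 36 mm (x) by 60 mm (y), meant for the rubber stamp, the stamp's y along the block's y, either way round. Fixed to the bench, 12 mm high; the recess is open at the top, its floor (dark rubber) is 4 mm above the bench, its edge has a 2 mm chamfer. Origin: centre of the block's underside, z up.
Not all that is in view belongs to the job. Leave any purple or yellow look-alike of the stamp alone.

How it is judged:
At the end, for the whole second after the job is handed in: Each of the three things is in its own matching holder: its origin within 10 mm of the holder's centre seen from above, its underside on the recess floor (origin 2 to 6.5 mm above the bench), upright within 0.08 rad and still (horizontal distance between dropper_bottle and holder_small_round below 0.01 m and height (world z) of dropper_bottle between 0.002 and 0.0065 m and angle between each of dropper_bottle, reagent_bottle, stamp's own z axis and vertical below 0.08 rad and linear speed of each of dropper_bottle, reagent_bottle, stamp below 0.02 m/s and horizontal distance between reagent_bottle and holder_large_round below 0.01 m and height (world z) of reagent_bottle between 0.002 and 0.0065 m and horizontal distance between stamp and holder_slot below 0.01 m and height (world z) of stamp between 0.002 and 0.0065 m); the robot touches nothing.
It also fails if it takes over 80 s, if anything falls off the work surface, if the arm or the gripper's body presses on something with over 40 N, if the wrist force passes 120 N, or if a joint passes its speed limit or range.

## Robot

A 7-joint arm with a two-finger parallel gripper is mounted at the origin on a cart in front of the work surface, level with it; the furniture and walls round the work are solid. World frame = base frame: x ahead of the robot, y to its left, z up, the work surface at z = 0. Lengths are in m, angles in rad, forces in N, time in s.
With the tool pointing down it reaches from about 0.35 to 0.9 m from the base axis. Payload 7.2 kg.
Tool frame: the origin (TCP) lies between the finger pads; the fingertips stand robot.finger_overhang ahead of it and the grasp point (between the pads) lies 3 mm ahead of it (robot.finger_overhang is the distance from the TCP to the fingertips, in m); z points along the fingers, y is the line along which they close (so a half turn about z gives the same grasp; the last joint's range is limited). The gripper opens to 88 mm and grips with 3 to 60 N. Pads are 20 mm wide; open, the fingers measure 115 mm over their backs; the gripper's body (75 mm by 178 mm) begins 61 mm behind the grasp point.
Start: joints at [1.118, 0.411, -0.013, 1.596, 0.006, 1.134, -0.082], TCP at [0.235, -0.579, 0.245] pointing down, gripper open.
Joint ranges: [-2.95, 2.95], [-0.29, 1.99], [-1.47, 1.44], [0.14, 2.54], [-1.03, 4.17], [0.13, 1.85], [-2.86, 2.86]. Speed limits (rad/s): [2.39, 2.39, 3.01, 3.01, 3.14, 3.14, 3.14].

## Interface

Orientations are given as a 3x3 rotation matrix whose columns are the frame's x, y, z axes.
In Python, from station import robot gives the robot as it stands. The module is installed in compiled form; this text tells all that it offers.
- The arm moves only by the tool jog_arm, called after "Emit:" as name(argument=value, ...), one argument or row to a line, values as JSON. Schema: {"type":"object","properties":{"rows":{"type":"array","items":{"type":"array","prefixItems":[{"type":"array","items":{"type":"number"},"minItems":3,"maxItems":3},{"type":"array","items":{"type":"number"},"minItems":3,"maxItems":3}],"minItems":2,"maxItems":2},"minItems":1,"maxItems":10},"finger_gap":{"type":"number"},"squeeze":{"type":"number"},"only":{"type":"string"},"quiet":{"type":"boolean"},"lines":{"type":"string"}},"required":["rows"],"additionalProperties":false}. rows is a list of rows, 1 to 10 of them, each written [[dx, dy, dz], [rx, ry, rz]]: dx, dy, dz in fractions of the full range, 1 being 60 cm, then a rotation vector rx, ry, rz in a scale on which 1.0 is pi/2 rad; each row shifts and turns the commanded pose from where the row before left it, along the tool's axes as they then stand; what a row does not reach is not made up. A row lasts 1/12 s, in which the tool goes at most 0.0417 m and 0.125 rad, less where a joint would pass 70% of its speed; a pose out of reach is approached as far as the arm can. finger_gap is the finger opening in m, set as the call begins (left out keeps the last). The fingers move at their own pace and stop on an object; squeeze is the grip in N (left out, the last holds). Time passes only in rows, so rows that do not move let the fingers close. The tool returns the time, the measured TCP pose, the force, the opening and the grip force at its end. only (a regular expression) keeps the lines of the reply that match it, lines (a string "A,B") keeps lines A to B, and quiet returns only ok. Input that does not fit is refused with a message, and nothing moves.
- robot.sense(): the state, without advancing time (a new reading comes with each control period).
- robot.get_image(name): name is "scene" or "side" or "wrist"; returns a dict with "pixels" (420x560x3 uint8, red, green, blue), "fx", "fy", "cx", "cy" (pixels), "R" (3x3) and "t" (3): a world point X has camera coordinates R X + t; the wrist camera has in their place "mount" (4x4, takes a point from camera to tool coordinates, whose origin is the TCP and whose axes are the flange's). Camera axes: x right, y down, z forward; pixel columns grow to the right and rows downward; lengths in m; the calibration is good to about 2 mm. A picture is of the moment at which its call begins: read the wrist's pose just before it. There is no depth.
- robot.sign_off(): hands the job in; it is judged then, once.
The state is a dict: "time": time; "joint_pos": joint angles; "qd": joint speeds; "tau": joint torques, N m; "position": TCP position; "tcp_rot": TCP orientation; "force": force on the tool from outside, world axes, zero at the start; "torque": the same for the moment, N m; "width": finger opening in m; "finger_force": force on a finger pad.
Only numpy, scipy, OpenCV 4.12 (cv2) and the standard library are available. Lean on these libraries where they do the work, as an engineer would, in place of code of your own. Each camera call takes 0.05 s, during which the arm holds its last target. There are 200 camera calls.

## Working session

There is one attempt and no reset: what is moved stays moved. The work goes in short steps, Python scripts to look and compute and a tool call to move; the robot and the scene stay as the last step left them, time stands still between calls to the robot, and variables do not carry over. Pictures are saved under pics/ and viewed, at most 14 in all, crops included, and the job is handed in when it is done.

```bash
mkdir -p pics
```

Create h.py:
```python
import numpy as np,cv2,json
from station import robot
def shot(n,f):
    s=robot.sense(); im=robot.get_image(n)
    cv2.imwrite('pics/'+f,im['pixels'][:,:,::-1])
    d={k:np.array(v).tolist() for k,v in im.items() if k!='pixels'}
    d['p']=np.array(s['position']).tolist(); d['r']=np.array(s['tcp_rot']).tolist()
    json.dump(d,open('pics/'+f+'.json','w')); return d
def ray(f,u,v,z):
    d=json.load(open('pics/'+f+'.json'))
    c=np.array([(u-d['cx'])/d['fx'],(v-d['cy'])/d['fy'],1])
    if 'mount' in d:
        M=np.array(d['mount']);r=np.array(d['r']);o=r@M[:3,3]+np.array(d['p']);w=r@M[:3,:3]@c
    else:
        R=np.array(d['R']);o=-R.T@np.array(d['t']);w=R.T@c
    return o+w*(z-o[2])/w[2]
```

Run:
```python
from h import *
np.set_printoptions(precision=4,suppress=True)
for n in('scene','side','wrist'): shot(n,n+'0.png')
s=robot.sense();print(s,robot.finger_overhang);print(json.load(open('pics/wrist0.png.json')))
for n in('scene','side'):
    d=json.load(open(f'pics/{n}0.png.json'));print(n,-np.array(d['R']).T@d['t'],d['fx'])
```

```text
{'time': 0.15, 'joint_pos': array([ 1.1178,  0.4117, -0.0127,  1.5968,  0.0056,  1.1343, -0.0822]), 'qd': array([ 0.0016, -0.0033,  0.0001, -0.0017, -0.    ,  0.0001, -0.001 ]), 'tau': array([  0.003 , -58.8335,   0.643 , -29.129 ,  -0.0537,   0.0158,
         0.0001]), 'position': array([ 0.2344, -0.579 ,  0.244 ]), 'tcp_rot': array([[ 0.9269,  0.3754, -0.0006],
       [ 0.3754, -0.9269,  0.0011],
       [-0.0001, -0.0012, -1.    ]]), 'force': array([-1.2601,  0.493 , -0.6166]), 'torque': array([ 0.0242, -0.0104, -0.041 ]), 'finger_force': 0.0, 'width': 0.08749232086937246} 0.022
{'fx': 364.2671488100036, 'fy': 364.2671488100036, 'cx': 282.1914329619841, 'cy': 209.35740735765714, 'mount': [[0.001225473124650994, -0.9558001987521005, -0.2940144184917866, 0.0815192588695628], [0.9999986845746368, 0.0014837203737234838, -0.0006553036291664652, 0.0008267897385219047], [0.0010625745218849835, -0.2940132286807778, 0.9558007597277208, -0.14105593407153377], [0.0, 0.0, 0.0, 1.0]], 'p': [0.2344221800434722, -0.5789442151719306, 0.24394376289489322], 'r': [[0.9268749102025443, 0.3753698569415161, -0.0006093740487618949], [0.3753703357757232, -0.9268741207751555, 0.0012146015411054116], [-0.00010888822894368239, -0.001354524635640668, -0.9999990767027563]]}
scene [ 0.0151 -1.1505  0.5062] 520.8200477570871
side [0.1155 0.2226 0.4883] 391.6948565923563
```

View pics/scene0.png

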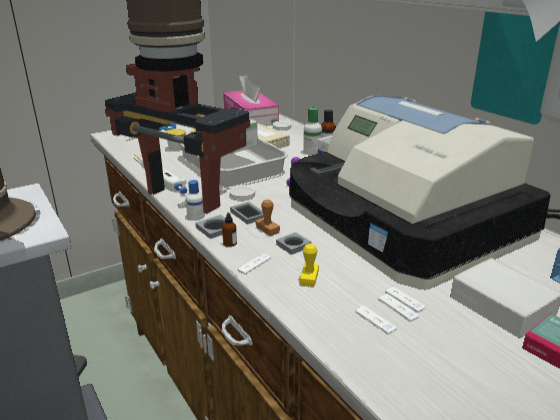

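View pics/side0.png

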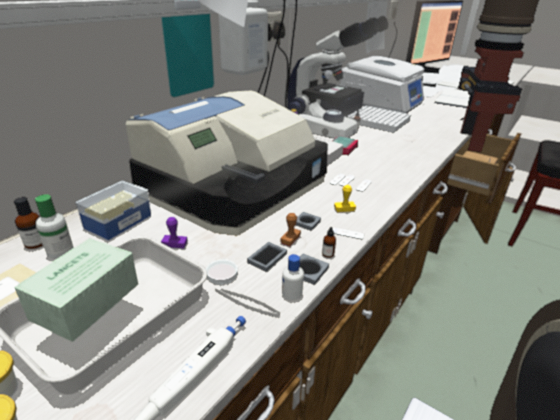

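Scene: reagent bottle (195,200), dropper (230,232), stamp (267,218), yellow stamp at (310,262). Three holders lie among them. I'll enlarge both views.

Run:
```python
import cv2
a=cv2.imread('pics/side0.png')[200:310,225:375];cv2.imwrite('pics/sc.png',cv2.resize(a,None,fx=5,fy=5,interpolation=cv2.INTER_CUBIC))
a=cv2.imread('pics/scene0.png')[170:270,170:330];cv2.imwrite('pics/cc.png',cv2.resize(a,None,fx=5,fy=5,interpolation=cv2.INTER_CUBIC))
```

```text
(no output)
```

View pics/sc.png

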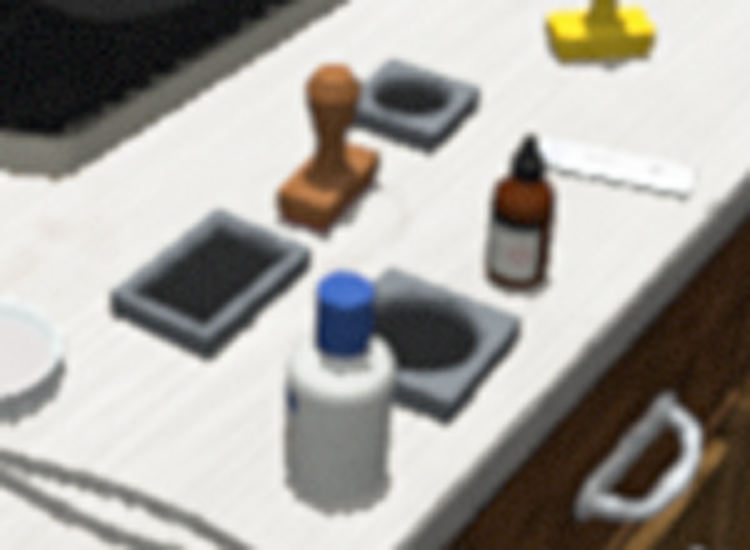

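View pics/cc.png

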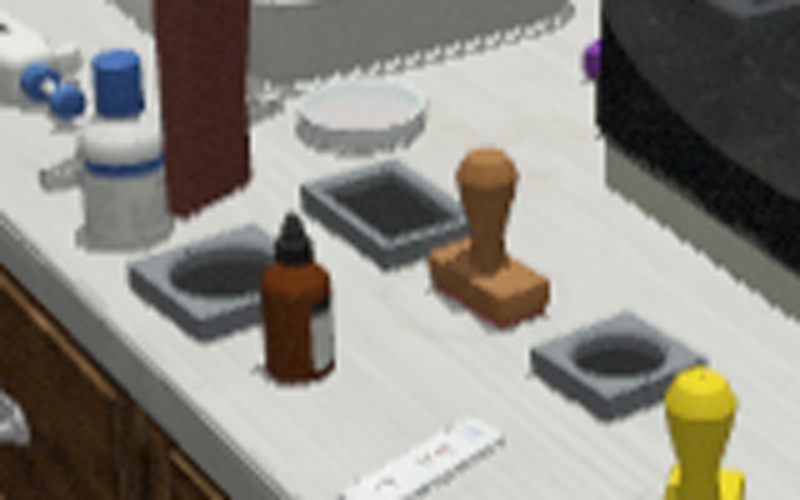

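Both crops agree. Slot holder, recess centre: side crop (211,275), scene crop (387,207). Large round: (425,335) and (225,275). Small round: (410,97) and (619,357). Reagent cap top: (345,287) and (117,58). Dropper tip: (531,140) and (292,217). Stamp head: (334,85) and (487,165).

Run:
```python
from h import *
np.set_printoptions(precision=4,suppress=True)
S=lambda u,v,z:ray('side0.png',u/5+225,v/5+200,z)[:2]
C=lambda u,v,z:ray('scene0.png',u/5+170,v/5+170,z)[:2]
for n,a,b,z in [('slot',(211,275),(387,207),.012),('large',(425,335),(225,275),.010),('small',(410,97),(619,357),.010),('reag',(345,287),(117,58),.082),('drop',(531,140),(292,217),.069),('stamp',(334,85),(487,165),.06)]:
    print(n,S(*a,z),C(*b,z))
print('slotcorn side',[S(*p,.012) for p in [(218,212),(310,255),(208,340),(113,298)]])
print('slotcorn sc',[C(*p,.012) for p in [(392,160),(388,255),(302,192)]])
print('small sc',[C(*p,.012) for p in [(622,314),(706,357),(608,407),(532,357)]])
print('large',[S(*p,.012) for p in [(390,272),(518,325),(440,405)]])
print('stampbase side z17', [S(*p,.017) for p in [(282,190),(318,212),(378,155)]])
```

```text
slot [ 0.4874 -0.2723] [ 0.4874 -0.2849]
large [ 0.4016 -0.2953] [ 0.4043 -0.2987]
small [ 0.4981 -0.4361] [ 0.5003 -0.4406]
reag [ 0.3933 -0.2222] [ 0.3951 -0.228 ]
drop [ 0.397  -0.3579] [ 0.3993 -0.3725]
stamp [ 0.4878 -0.3555] [ 0.4927 -0.3585]
slotcorn side [array([ 0.511, -0.308]), array([ 0.464 , -0.3074]), array([ 0.4639, -0.2398]), array([ 0.5085, -0.2372])]
slotcorn sc [array([ 0.5119, -0.2461]), array([ 0.4662, -0.3231]), array([ 0.464 , -0.2524])]
small sc [array([ 0.5181, -0.4163]), array([ 0.5259, -0.4615]), array([ 0.4745, -0.4715]), array([ 0.4708, -0.4254])]
large [array([ 0.4324, -0.3179]), array([ 0.3752, -0.3204]), array([ 0.3747, -0.2625])]
stampbase side z17 [array([ 0.4954, -0.3315]), array([ 0.4746, -0.3279]), array([ 0.4782, -0.3783])]
```

View pics/wrist0.png

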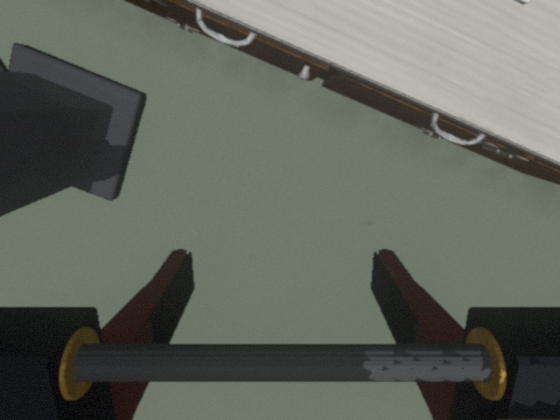

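Wrist view shows only the floor and bench edge, with the fingers at the bottom. The two calibrated cameras agree to about 1 cm. I'll move above the station for a view from above, squaring the tool to the world axes.

Careful with the scale: shifts go in shares of 60 cm and turns go in shares of pi/2 rad. That gives: -0.025 m is -0.0417, 0.024 m is 0.04.

Emit:
jog_arm(
  rows=[
    [[0.04,-0.0417,0],[0,0,0]],
    [[0.04,-0.0417,0],[0,0,0]],
    [[0.04,-0.0417,0],[0,0,0]],
    [[0.04,-0.0417,0],[0,0,0]],
    [[0.04,-0.0417,0],[0,0,0]],
    [[0.04,-0.0417,0],[0,0,0]],
    [[0.04,-0.0417,0],[0,0,0]],
    [[0.04,-0.0417,0],[0,0,0]],
  ],
  finger_gap=0.088,
)

```text
time: 0.82
position: [0.3376, -0.3202, 0.2446]
tcp_rot: [[0.927, 0.375, -0.0], [0.375, -0.927, -0.0], [-0.0, 0.0, -1.0]]
force: [1.0, -0.4, -0.5]
width: 0.0878
finger_force: 0.0
```

Emit:
jog_arm(
  rows=[
    [[0,0,0],[0,0,0.0637]],
    [[0,0,0],[0,0,0.0637]],
    [[0,0,0],[0,0,0.0637]],
    [[0,0,0],[0,0,0.0541]],
    [[0,0,0],[0,0,0]],
    [[0,0,0],[0,0,0]],
    [[0,0,0],[0,0,0]],
  ],
)

```text
time: 1.4
position: [0.3374, -0.3218, 0.2446]
tcp_rot: [[1.0, 0.003, -0.0], [0.003, -1.0, 0.0], [-0.0, -0.0, -1.0]]
force: [0.0, -0.2, -0.2]
width: 0.0878
finger_force: 0.0
```

```bash
python3 -c "
from h import *
d=shot('wrist','w1.png');print(d['p'],d['r'])
import cv2;a=cv2.imread('pics/w1.png');cv2.imwrite('pics/w1b.png',cv2.resize(a,(800,600),interpolation=cv2.INTER_CUBIC))"
```

```text
[0.3374204259486075, -0.321800456071931, 0.24456881750836298] [[0.999996500313854, 0.0026417812106557088, -0.00014266071354857542], [0.0026417969407552737, -0.9999965043778017, 0.00011018666515021823], [-0.00014236912579893132, -0.00011056316016808357, -0.9999999837534096]]
```

View pics/w1b.png

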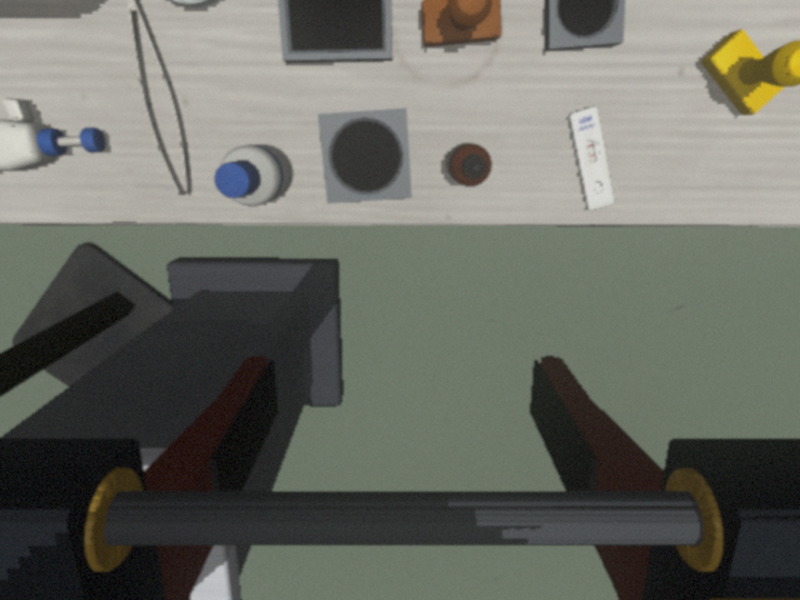

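Large recess centre is at (366,156), cap top (237,180), dropper tip (476,166); slot, stamp and small holder are cut off at the top. I'll go 10 cm forward.

Converted, 0.04 m is 0.0667, 0.03 m is 0.05.

Emit:
jog_arm(
  rows=[
    [[0.05,0,0],[0,0,0]],
    [[0.0667,0,0],[0,0,0]],
    [[0.05,0,0],[0,0,0]],
    [[0,0,0],[0,0,0]],
    [[0,0,0],[0,0,0]],
    [[0,0,0],[0,0,0]],
  ],
)

```text
time: 1.95
position: [0.4368, -0.322, 0.2441]
tcp_rot: [[1.0, 0.001, -0.001], [0.001, -1.0, 0.0], [-0.001, -0.0, -1.0]]
force: [0.5, 0.3, -0.7]
width: 0.0875
finger_force: 0.0
```

```bash
python3 -c "
from h import *
d=shot('wrist','w2.png');print(d['p'],d['r'])
a=cv2.imread('pics/w2.png')[0:300,120:500];cv2.imwrite('pics/w2b.png',cv2.resize(a,(760,600),interpolation=cv2.INTER_CUBIC))"
```

```text
[0.4367547752326262, -0.32197458963844183, 0.2441420250631635] [[0.9999990593564747, 0.0005083698170931068, -0.0012739098457033536], [0.000508979865368875, -0.9999997559406156, 0.00047860025708165445], [-0.0012736662288685065, -0.00047924820135115785, -0.9999990740473208]]
```

View pics/w2b.png

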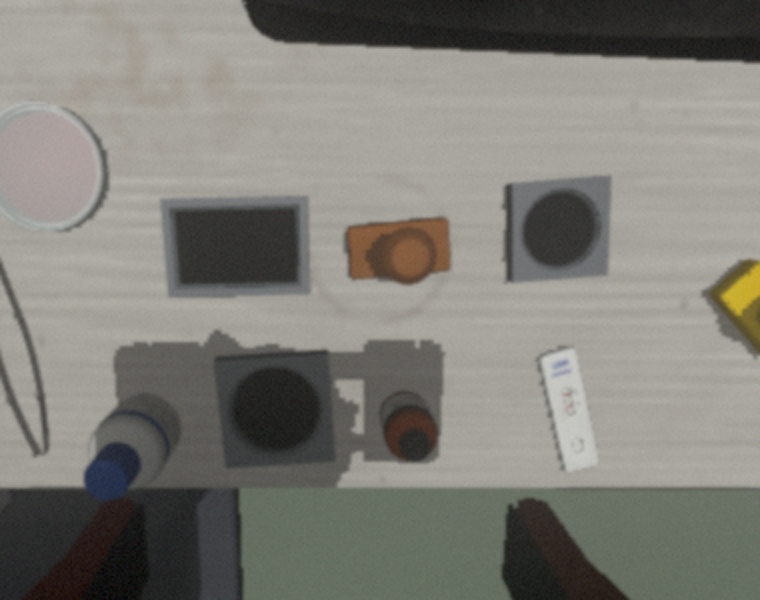

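Everything is clear here: slot centre (237,246), small recess (561,229), large recess (276,409), stamp base centre (399,248) with head at (410,256), analyser foot at about row 50.

Run:
```python
from h import *
np.set_printoptions(precision=4,suppress=True)
W=lambda u,v,z:ray('w2.png',u/2+120,v/2,z)[:2]
V=lambda u,v,z:ray('w1.png',u*.7,v*.7,z)[:2]
print('slot',W(237,246,.012),[W(*p,.012) for p in[(162,199),(307,196),(310,293),(169,297)]])
print('small',W(561,229,.012),[W(*p,.012) for p in[(510,184),(610,177),(609,274),(512,281)]])
print('large',W(276,409,.012),V(366,156,.012),[W(*p,.012) for p in[(216,356),(328,350),(335,462),(226,468)]])
print('stamp base',W(399,248,.017),[W(*p,.017) for p in[(348,227),(446,218),(450,268),(350,278)]],'head',W(410,256,.058))
print('reag',W(112,472,.082),V(237,180,.082),'drop',W(415,442,.069),V(476,166,.069))
print('analyser',W(290,40,0),W(750,60,0),W(750,60,.05))
```

```text
slot [ 0.4935 -0.2784] [array([ 0.5159, -0.2423]), array([ 0.5174, -0.3135]), array([ 0.4702, -0.3148]), array([ 0.4681, -0.2428])]
small [ 0.502  -0.4393] [array([ 0.5232, -0.4124]), array([ 0.5265, -0.4607]), array([ 0.48  , -0.4657]), array([ 0.4765, -0.417 ])]
large [ 0.4086 -0.2963] [ 0.4077 -0.2961] [array([ 0.4374, -0.2655]), array([ 0.4407, -0.324 ]), array([ 0.3785, -0.328 ]), array([ 0.3749, -0.2684])]
stamp base [ 0.493  -0.3588] [array([ 0.503 , -0.3336]), array([ 0.5073, -0.3813]), array([ 0.4834, -0.3845]), array([ 0.4784, -0.3349])] head [ 0.4925 -0.3598]
reag [ 0.3998 -0.2276] [ 0.3963 -0.2271] drop [ 0.4098 -0.3638] [ 0.404  -0.3649]
analyser [ 0.5885 -0.3055] [ 0.5801 -0.526 ] [ 0.5722 -0.4996]
```

Positions agree with given sizes (slot 72×48, small 48, large 60, stamp 50×25 mm). The analyser front is at about x=0.58, and the wrist camera overhangs 8 cm ahead, so I'll check the analyser's height before lowering near it.

Run:
```python
from h import *
print(np.round(robot.sense()['joint_pos'],2))
shot('scene','s2.png')
a=cv2.imread('pics/s2.png')[80:280,280:560];cv2.imwrite('pics/an.png',cv2.resize(a,(784,560),interpolation=cv2.INTER_CUBIC))
# project verticals at x=.582
d=json.load(open('pics/s2.png.json'))
R,t=np.array(d['R']),np.array(d['t'])
for y in(-.28,-.36,-.44,-.5):
    for x in (.58,.64):
        for z in(0,.1,.15):
            c=R@[x,y,z]+t;u=d['fx']*c[0]/c[2]+d['cx'];v=d['fy']*c[1]/c[2]+d['cy'];print(x,y,z,((u-280)*2.8).round(),((v-80)*2.8).round())
```

```text
[ 0.67  0.28 -0.15  1.79  0.05  1.08 -1.07]
0.58 -0.28 0 8.0 350.0
0.58 -0.28 0.1 8.0 232.0
0.58 -0.28 0.15 8.0 169.0
0.64 -0.28 0 70.0 332.0
0.64 -0.28 0.1 72.0 217.0
0.64 -0.28 0.15 73.0 155.0
0.58 -0.36 0 66.0 389.0
0.58 -0.36 0.1 68.0 266.0
0.58 -0.36 0.15 70.0 200.0
0.64 -0.36 0 130.0 370.0
0.64 -0.36 0.1 135.0 249.0
0.64 -0.36 0.15 137.0 185.0
0.58 -0.44 0 131.0 433.0
0.58 -0.44 0.1 136.0 304.0
0.58 -0.44 0.15 139.0 235.0
0.64 -0.44 0 197.0 411.0
0.64 -0.44 0.1 205.0 285.0
0.64 -0.44 0.15 209.0 217.0
0.58 -0.5 0 185.0 469.0
0.58 -0.5 0.1 193.0 336.0
0.58 -0.5 0.15 197.0 264.0
0.64 -0.5 0 252.0 445.0
0.64 -0.5 0.1 263.0 315.0
0.64 -0.5 0.15 269.0 245.0
```

View pics/an.png

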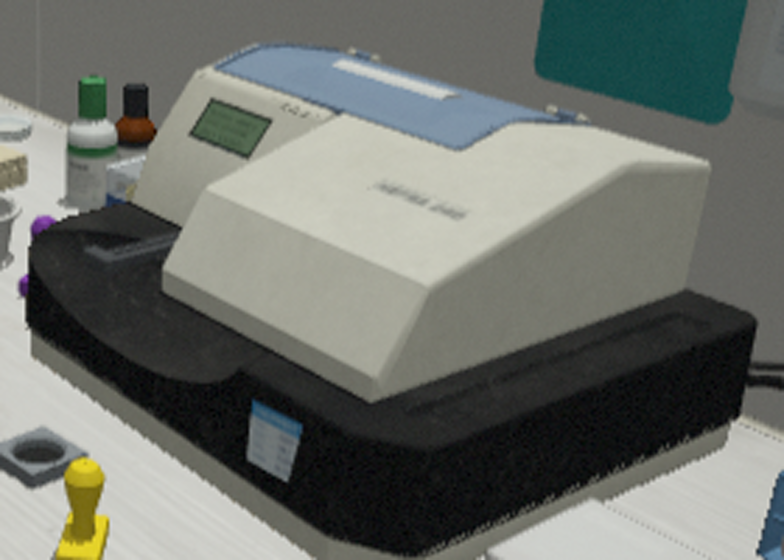

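The analyser's black base is only about 5–7 cm high at the front, and the beige part sits back beyond x≈0.64, so the camera will clear it. First the stamp.

Converted, 0.035 m is 0.0583, 0.028 m is 0.0467, -0.09 rad is -0.0573.

Emit:
jog_arm(
  rows=[
    [[0.0467,0.0308,0],[0,0,0]],
    [[0.0467,0.0308,0],[0,0,0]],
    [[0,0,0],[0,0,-0.0573]],
    [[0,0,0.0583],[0,0,0]],
    [[0,0,0.0583],[0,0,0]],
    [[0,0,0.0583],[0,0,0]],
    [[0,0,0],[0,0,0]],
    [[0,0,0],[0,0,0]],
    [[0,0,0],[0,0,0]],
    [[0,0,0],[0,0,0]],
  ],
  finger_gap=0.07,
  squeeze=8,
)

```text
time: 2.88
position: [0.4945, -0.3599, 0.1424]
tcp_rot: [[0.996, 0.089, 0.003], [0.089, -0.996, -0.002], [0.003, 0.003, -1.0]]
force: [0.8, -0.0, 0.3]
width: 0.0702
finger_force: 0.0
```

```bash
python3 -c "
from h import *
d=shot('wrist','w3.png');print(d['p'],d['r'])"
```

```text
[0.49448925140524763, -0.3599319875096987, 0.14243939090348134] [[0.9960088492786515, 0.08919336035349924, 0.0033040320014981117], [0.08920130165493577, -0.996010871043614, -0.0023393473462825845], [0.00308219754091927, 0.0026247346136772675, -0.9999918053796873]]
```

View pics/w3.png

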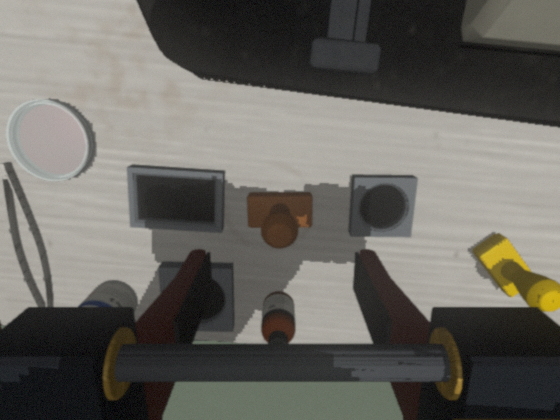

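Stamp base now looks square to the gripper, top-face corners about (247,193)–(312,228); head at (280,232).

Run:
```python
from h import *
np.set_printoptions(precision=4,suppress=True)
f='w3.png'
print(ray(f,280,210,.017),ray(f,280,232,.058),'slot',ray(f,176,197,.012),'small',ray(f,383,206,.012))
```

```text
[ 0.494  -0.3591  0.017 ] [ 0.4914 -0.3595  0.058 ] slot [ 0.4957 -0.2784  0.012 ] small [ 0.5029 -0.4387  0.012 ]
```

Emit:
jog_arm(
  rows=[
    [[0,0,0.0533],[0,0,0]],
    [[0,0,0.0517],[0,0,0]],
    [[0,0,0.0517],[0,0,0]],
    [[0,0,0],[0,0,0]],
    [[0,0,0],[0,0,0]],
  ],
)

```text
time: 3.35
position: [0.4933, -0.3588, 0.046]
tcp_rot: [[0.996, 0.09, -0.001], [0.09, -0.996, 0.001], [-0.001, -0.001, -1.0]]
force: [0.7, 0.3, 0.4]
width: 0.0698
finger_force: 0.0
```

Emit:
jog_arm(
  rows=[
    [[0,0,0],[0,0,0]],
    [[0,0,0],[0,0,0]],
    [[0,0,0],[0,0,0]],
    [[0,0,0],[0,0,0]],
    [[0,0,0],[0,0,0]],
    [[0,0,0],[0,0,0]],
    [[0,0,0],[0,0,0]],
    [[0,0,0],[0,0,0]],
  ],
  finger_gap=0.0,
  squeeze=12,
)

```text
time: 4.02
position: [0.4935, -0.3589, 0.0458]
tcp_rot: [[0.996, 0.09, 0.0], [0.09, -0.996, -0.0], [0.0, 0.0, -1.0]]
force: [0.5, 0.9, 1.6]
width: 0.0228
finger_force: 12.0
```

Emit:
jog_arm(
  rows=[
    [[0,0,-0.0167],[0,0,0]],
    [[0,0,-0.0333],[0,0,0]],
    [[0,0,-0.0333],[0,0,0]],
    [[0,0,0],[0,0,0]],
    [[0,0,0],[0,0,0]],
  ],
)

```text
time: 4.43
position: [0.4942, -0.3594, 0.0972]
tcp_rot: [[0.996, 0.09, 0.002], [0.09, -0.996, -0.002], [0.002, 0.002, -1.0]]
force: [0.5, 0.6, -0.5]
width: 0.0232
finger_force: 12.0
```

Stamp held (23 mm opening). Carry it to the slot, turning to the slot's yaw.

Converted, -0.027 m is -0.045, 0.02 m is 0.0333, 0.065 rad is 0.0414.

Emit:
jog_arm(
  rows=[
    [[0,0,0],[0,0,0.0414]],
    [[0.0017,-0.045,0],[0,0,0]],
    [[0.0017,-0.045,0],[0,0,0]],
    [[0,-0.045,0],[0,0,0]],
    [[0,0,0],[0,0,0]],
    [[0,0,0],[0,0,0]],
    [[0,0,0],[0,0,0]],
    [[0,0,0.0333],[0,0,0]],
    [[0,0,0],[0,0,0]],
    [[0,0,0],[0,0,0]],
  ],
)

```text
time: 5.27
position: [0.4923, -0.2787, 0.0747]
tcp_rot: [[1.0, 0.023, -0.003], [0.023, -1.0, 0.001], [-0.002, -0.001, -1.0]]
force: [-0.4, -0.1, -0.6]
width: 0.0231
finger_force: 12.0
```

```bash
python3 -c "
from h import *
d=shot('wrist','w4.png');print(d['p'])
a=cv2.imread('pics/w4.png')[130:340,130:430];cv2.imwrite('pics/w4b.png',cv2.resize(a,(750,525),interpolation=cv2.INTER_CUBIC))"
```

```text
[0.4923009949159723, -0.27871516112107775, 0.07470347780899372]
```

View pics/w4b.png

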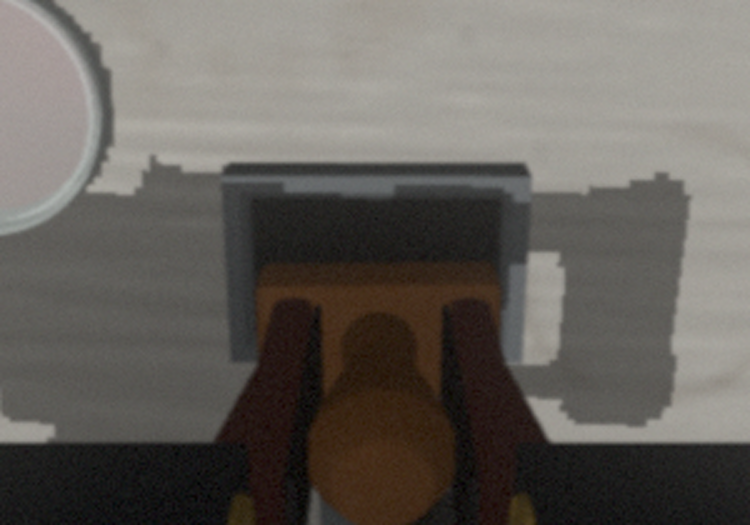

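Stamp hangs square over the slot: its far bottom edge runs (260,263)–(500,263), holder far top edge (224,180)–(529,180).

Run:
```python
from h import *
np.set_printoptions(precision=4,suppress=True)
W=lambda u,v,z:ray('w4.png',u/2.5+130,v/2.5+130,z)
print('stamp far edge',W(260,263,.029),W(500,263,.029),'top',W(260,287,.046),W(500,287,.046))
print('holder far',W(224,180,.012),W(529,180,.012),'recess far',W(248,196,.012),W(506,196,.012))
```

```text
stamp far edge [ 0.501  -0.2526  0.029 ] [ 0.5023 -0.3052  0.029 ] top [ 0.5025 -0.2548  0.046 ] [ 0.5037 -0.303   0.046 ]
holder far [ 0.5148 -0.2422  0.012 ] [ 0.5165 -0.3131  0.012 ] recess far [ 0.511  -0.2477  0.012 ] [ 0.5125 -0.3081  0.012 ]
```

Needs about 3 mm forward, then lower.

Converted, 0.01 m is 0.0167, 0.003 m is 0.005.

Emit:
jog_arm(
  rows=[
    [[0.005,-0.0017,0],[0,0,0]],
    [[0,0,0],[0,0,0]],
    [[0,0,0.0167],[0,0,0]],
    [[0,0,0.0167],[0,0,0]],
    [[0,0,0.0067],[0,0,0]],
    [[0,0,0.0017],[0,0,0]],
    [[0,0,0],[0,0,0]],
    [[0,0,0],[0,0,0]],
    [[0,0,0],[0,0,0]],
  ],
)

```text
time: 6.07
position: [0.4965, -0.277, 0.0507]
tcp_rot: [[1.0, 0.025, 0.0], [0.025, -1.0, -0.0], [0.0, 0.0, -1.0]]
force: [-0.4, -0.1, -0.2]
width: 0.0231
finger_force: 12.0
```

Converted, -0.001 m is -0.0017.

Emit:
jog_arm(
  rows=[
    [[-0.0017,0,0.0017],[0,0,0]],
    [[0,0,0.0017],[0,0,0]],
    [[0,0,0],[0,0,0]],
    [[0,0,0],[0,0,0]],
  ],
)

```text
time: 6.4
position: [0.4957, -0.2769, 0.0493]
tcp_rot: [[1.0, 0.025, 0.001], [0.025, -1.0, -0.0], [0.001, 0.0, -1.0]]
force: [-0.8, 1.0, 5.2]
width: 0.0239
finger_force: 12.0
```

Emit:
jog_arm(
  rows=[
    [[0,0,0],[0,0,0]],
    [[0,0,0],[0,0,0]],
    [[0,0,0],[0,0,0]],
  ],
  finger_gap=0.06,
)

```text
time: 6.65
position: [0.4953, -0.2769, 0.0486]
tcp_rot: [[1.0, 0.025, -0.0], [0.025, -1.0, -0.0], [-0.0, 0.0, -1.0]]
force: [-0.6, 0.4, -0.1]
width: 0.0396
finger_force: 0.0
```

Contact with the floor felt (5 N); released. Rise and go back for a closer look at the bottles and the stamp.

Converted, -0.04 m is -0.0667, -0.02 m is -0.0333, 0.025 rad is 0.0159.

Emit:
jog_arm(
  rows=[
    [[0,0,-0.0333],[0,0,0]],
    [[0,0,-0.0667],[0,0,0]],
    [[0,0,-0.0667],[0,0,0]],
    [[0,0,-0.0667],[0,0,0]],
    [[-0.0583,0.0083,0],[0,0,0.0159]],
    [[-0.0583,0.0083,0],[0,0,0]],
    [[-0.05,0.0083,0],[0,0,0]],
    [[0,0,0],[0,0,0]],
    [[0,0,0],[0,0,0]],
    [[0,0,0],[0,0,0]],
  ],
  finger_gap=0.088,
)

```text
time: 7.48
position: [0.3963, -0.2927, 0.1889]
tcp_rot: [[1.0, -0.0, 0.001], [-0.0, -1.0, -0.0], [0.001, 0.0, -1.0]]
force: [-0.7, 0.2, -0.5]
width: 0.0877
finger_force: 0.0
```

```bash
python3 -c "
from h import *
d=shot('wrist','w5.png');print(d['p'],d['r'])
a=cv2.imread('pics/w5.png')[0:300,100:500];cv2.imwrite('pics/w5b.png',cv2.resize(a,(800,600),interpolation=cv2.INTER_CUBIC))"
```

```text
[0.39626478239108265, -0.2926891129613702, 0.1889110231499033] [[0.999999436342992, -0.00026745365423745915, 0.001027512647657359], [-0.00026714430231161533, -0.9999999189579908, -0.00030119417938279526], [0.0010275931198695418, 0.0003009195154631492, -0.9999994267497483]]
```

View pics/w5b.png

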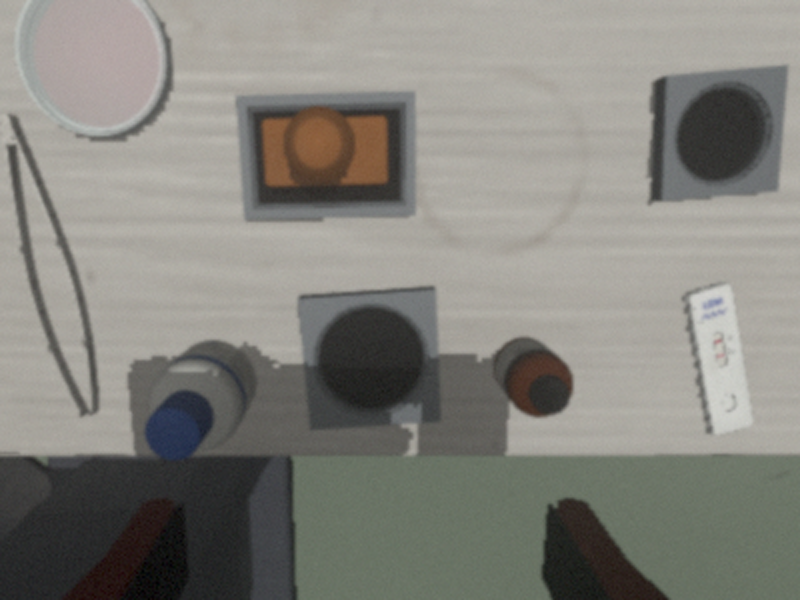

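Stamp sits flat and centred in the slot, base (263,117)–(388,187). Dropper: base left edge (494,362), base far edge (522,337), shoulder circle centre (539,383), tip (550,394). Reagent: cap top (174,430), base right edge (257,380), far edge (215,340). Large recess (371,357), small recess (724,133).

Run:
```python
from h import *
np.set_printoptions(precision=4,suppress=True)
W=lambda u,v,z:ray('w5.png',u/2+100,v/2,z)[:2]
print('drop left',W(494,362,0),'far',W(522,337,0),'shoulder',W(539,383,.05),'tip',W(550,394,.069))
print('reag cap',W(174,430,.082),'right',W(257,380,0),'far',W(215,340,0))
print('large',W(371,357,.012),'small',W(724,133,.012),'stamp',W(325,152,.021),'slot',W(328,155,.012))
```

```text
drop left [ 0.4041 -0.353 ] far [ 0.4159 -0.3652] shoulder [ 0.4068 -0.3623] tip [ 0.4075 -0.362 ]
reag cap [ 0.3975 -0.225 ] right [ 0.3954 -0.243 ] far [ 0.4143 -0.2245]
large [ 0.409 -0.296] small [ 0.5022 -0.4395] stamp [ 0.4943 -0.2773] slot [ 0.4937 -0.278 ]
```

Converted, 0.036 m is 0.06, 0.009 m is 0.015.

Emit:
jog_arm(
  rows=[
    [[0.015,0.0583,0],[0,0,0]],
    [[0,0.06,0],[0,0,0]],
    [[0,0,0.0583],[0,0,0]],
    [[0,0,0.0583],[0,0,0]],
    [[0,0,0],[0,0,0]],
    [[0,0,0],[0,0,0]],
    [[0,0,0.0583],[0,0,0]],
    [[0,0,0.0583],[0,0,0]],
    [[0,0,0.0133],[0,0,0]],
    [[0,0,0],[0,0,0]],
  ],
  finger_gap=0.06,
)

```text
time: 8.37
position: [0.4046, -0.3627, 0.0402]
tcp_rot: [[1.0, 0.001, -0.002], [0.001, -1.0, 0.002], [-0.002, -0.002, -1.0]]
force: [0.0, 0.2, 0.6]
width: 0.0596
finger_force: 0.0
```

Emit:
jog_arm(
  rows=[
    [[0,0,0],[0,0,0]],
    [[0,0,0],[0,0,0]],
  ],
)

```text
time: 8.53
position: [0.4061, -0.3645, 0.043]
tcp_rot: [[1.0, 0.0, 0.003], [0.0, -1.0, -0.002], [0.003, 0.002, -1.0]]
force: [-0.3, 0.2, 0.4]
width: 0.0599
finger_force: 0.0
```

Emit:
jog_arm(
  rows=[
    [[0,0,0],[0,0,0]],
    [[0,0,0],[0,0,0]],
    [[0,0,0],[0,0,0]],
    [[0,0,0],[0,0,0]],
    [[0,0,0],[0,0,0]],
    [[0,0,0],[0,0,0]],
    [[0,0,0],[0,0,0]],
    [[0,0,0],[0,0,0]],
  ],
  finger_gap=0.0,
  squeeze=12,
)

```text
time: 9.2
position: [0.4046, -0.3638, 0.0408]
tcp_rot: [[1.0, -0.0, 0.0], [-0.0, -1.0, -0.0], [0.0, 0.0, -1.0]]
force: [-1.2, 0.1, 3.8]
width: 0.0266
finger_force: 12.0
```

Emit:
jog_arm(
  rows=[
    [[0,0,-0.0167],[0,0,0]],
    [[0,0,-0.0333],[0,0,0]],
    [[0,0,-0.0333],[0,0,0]],
    [[0,0,-0.0333],[0,0,0]],
    [[0,0,0],[0,0,0]],
    [[0,0,0],[0,0,0]],
  ],
)

```text
time: 9.7
position: [0.4051, -0.3641, 0.112]
tcp_rot: [[1.0, -0.0, 0.002], [-0.0, -1.0, -0.002], [0.002, 0.002, -1.0]]
force: [0.4, 0.6, -0.5]
width: 0.0266
finger_force: 12.0
```

Dropper held. Carry to the small holder and hover.

Converted, 0.025 m is 0.0417, 0.024 m is 0.04.

Emit:
jog_arm(
  rows=[
    [[0.04,0.0317,0],[0,0,0]],
    [[0.0417,0.0317,0],[0,0,0]],
    [[0.04,0.0317,0],[0,0,0]],
    [[0.04,0.0317,0],[0,0,0]],
    [[0,0,0],[0,0,0]],
    [[0,0,0.0333],[0,0,0]],
    [[0,0,0.0333],[0,0,0]],
    [[0,0,0],[0,0,0]],
    [[0,0,0],[0,0,0]],
    [[0,0,0],[0,0,0]],
  ],
)

```text
time: 10.53
position: [0.5014, -0.4396, 0.0709]
tcp_rot: [[1.0, -0.0, -0.0], [-0.0, -1.0, 0.0], [-0.0, -0.0, -1.0]]
force: [1.1, 0.3, 0.9]
width: 0.0268
finger_force: 12.0
```

```bash
python3 -c "
from h import *
d=shot('wrist','w6.png');print(d['p'])
a=cv2.imread('pics/w6.png')[130:340,130:430];cv2.imwrite('pics/w6b.png',cv2.resize(a,(750,525),interpolation=cv2.INTER_CUBIC))"
```

```text
[0.5013816535695574, -0.4395713676101401, 0.07087075196964547]
```

View pics/w6b.png

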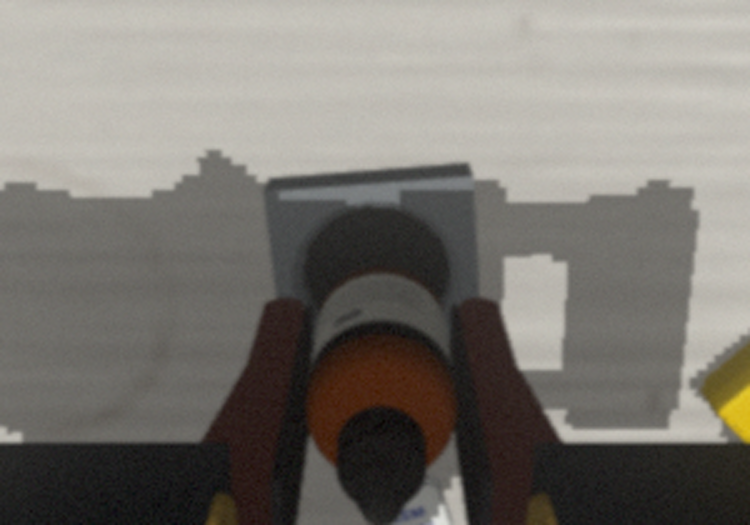

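Bottle base far edge is at (380,273), recess far edge at (376,206) spanning columns 303–449.

Run:
```python
from h import *
np.set_printoptions(precision=4,suppress=True)
W=lambda u,v,z:ray('w6.png',u/2.5+130,v/2.5+130,z)[:2]
print('bottle far',W(380,273,.030),'recess far',W(376,206,.012),W(303,265,.012),W(449,265,.012))
```

```text
bottle far [ 0.5104 -0.44  ] recess far [ 0.5197 -0.439 ] [ 0.5052 -0.4219] [ 0.5052 -0.4562]
```

Converted, 0.01 m is 0.0167, 0.003 m is 0.005.

Emit:
jog_arm(
  rows=[
    [[0.005,0,0],[0,0,0]],
    [[0,0,0],[0,0,0]],
    [[0,0,0.0167],[0,0,0]],
    [[0,0,0.0167],[0,0,0]],
    [[0,0,0.0067],[0,0,0]],
    [[0,0,0.0017],[0,0,0]],
    [[0,0,0],[0,0,0]],
    [[0,0,0],[0,0,0]],
    [[0,0,0.0017],[0,0,0]],
    [[0,0,0],[0,0,0]],
  ],
)

```text
time: 11.42
position: [0.5045, -0.4397, 0.0445]
tcp_rot: [[1.0, -0.0, 0.0], [-0.0, -1.0, -0.0], [0.0, 0.0, -1.0]]
force: [-0.6, 0.9, -0.7]
width: 0.0269
finger_force: 12.0
```

Converted, -0.001 m is -0.0017.

Emit:
jog_arm(
  rows=[
    [[-0.0017,0,0.0017],[0,0,0]],
    [[0,0,0],[0,0,0]],
    [[0,0,0],[0,0,0]],
  ],
)

```text
time: 11.67
position: [0.5045, -0.4397, 0.0444]
tcp_rot: [[1.0, 0.0, 0.002], [0.0, -1.0, -0.001], [0.002, 0.001, -1.0]]
force: [1.1, 0.5, 5.5]
width: 0.0274
finger_force: 12.0
```

Emit:
jog_arm(
  rows=[
    [[0,0,0],[0,0,0]],
    [[0,0,0],[0,0,0]],
    [[0,0,0],[0,0,0]],
    [[0,0,0],[0,0,0]],
  ],
  finger_gap=0.05,
)

```text
time: 12.0
position: [0.5031, -0.4397, 0.0432]
tcp_rot: [[1.0, -0.0, -0.001], [-0.0, -1.0, 0.0], [-0.001, -0.0, -1.0]]
force: [0.3, 0.3, 0.1]
width: 0.0487
finger_force: 0.0
```

Released. Rise and cross to the reagent bottle.

Converted, -0.04 m is -0.0667, -0.035 m is -0.0583.

Emit:
jog_arm(
  rows=[
    [[0,0,-0.0333],[0,0,0]],
    [[0,0,-0.0667],[0,0,0]],
    [[0,0,-0.0667],[0,0,0]],
    [[0,0,-0.0667],[0,0,0]],
    [[-0.03,-0.06,0],[0,0,0]],
    [[-0.03,-0.06,0],[0,0,0]],
    [[-0.03,-0.06,0],[0,0,0]],
    [[-0.03,-0.06,0],[0,0,0]],
    [[-0.0283,-0.06,0],[0,0,0]],
    [[-0.0283,-0.0583,0],[0,0,0]],
  ],
  finger_gap=0.07,
)

```text
time: 12.83
position: [0.3962, -0.223, 0.1835]
tcp_rot: [[1.0, -0.0, -0.0], [-0.0, -1.0, -0.0], [-0.0, 0.0, -1.0]]
force: [0.8, 0.9, 0.5]
width: 0.0699
finger_force: 0.0
```

Emit:
jog_arm(
  rows=[
    [[0,0,0.05],[0,0,0]],
    [[0,0,0.05],[0,0,0]],
    [[0,0,0],[0,0,0]],
    [[0,0,0],[0,0,0]],
    [[0,0,0],[0,0,0]],
  ],
)

```text
time: 13.25
position: [0.3981, -0.2252, 0.1245]
tcp_rot: [[1.0, -0.001, 0.0], [-0.001, -1.0, -0.0], [0.0, 0.0, -1.0]]
force: [0.2, -0.3, -0.2]
width: 0.0703
finger_force: 0.0
```

Converted, 0.03 m is 0.05, 0.019 m is 0.0317.

Emit:
jog_arm(
  rows=[
    [[-0.0017,0,0.05],[0,0,0]],
    [[0,0,0.05],[0,0,0]],
    [[0,0,0.0317],[0,0,0]],
    [[0,0,0],[0,0,0]],
    [[0,0,0],[0,0,0]],
    [[0,0,0],[0,0,0]],
  ],
)

```text
time: 13.75
position: [0.3977, -0.2254, 0.0462]
tcp_rot: [[1.0, -0.001, 0.002], [-0.001, -1.0, -0.001], [0.002, 0.001, -1.0]]
force: [0.2, -0.2, 0.3]
width: 0.0699
finger_force: 0.0
```

Emit:
jog_arm(
  rows=[
    [[0,0,0],[0,0,0]],
    [[0,0,0],[0,0,0]],
    [[0,0,0],[0,0,0]],
    [[0,0,0],[0,0,0]],
    [[0,0,0],[0,0,0]],
    [[0,0,0],[0,0,0]],
    [[0,0,0],[0,0,0]],
    [[0,0,0],[0,0,0]],
  ],
  finger_gap=0.0,
  squeeze=15,
)

```text
time: 14.42
position: [0.3968, -0.2247, 0.045]
tcp_rot: [[1.0, -0.0, 0.0], [-0.0, -1.0, -0.0], [0.0, 0.0, -1.0]]
force: [-0.7, 0.1, 6.7]
width: 0.0376
finger_force: 15.0
```

Emit:
jog_arm(
  rows=[
    [[0,0,-0.0167],[0,0,0]],
    [[0,0,-0.0333],[0,0,0]],
    [[0,0,-0.0333],[0,0,0]],
    [[0,0,0],[0,0,0]],
    [[0,0,0],[0,0,0]],
  ],
)

```text
time: 14.83
position: [0.3972, -0.225, 0.0956]
tcp_rot: [[1.0, -0.0, 0.002], [-0.0, -1.0, -0.001], [0.002, 0.001, -1.0]]
force: [0.0, 1.1, -1.7]
width: 0.0377
finger_force: 15.0
```

Reagent bottle held (37.7 mm). Carry to the large holder and lower.

Converted, 0.036 m is 0.06, 0.035 m is 0.0583.

Emit:
jog_arm(
  rows=[
    [[0.01,0.0583,0],[0,0,0]],
    [[0.01,0.06,0],[0,0,0]],
    [[0,0,0],[0,0,0]],
    [[0,0,0],[0,0,0]],
    [[0,0,0.0333],[0,0,0]],
    [[0,0,0],[0,0,0]],
    [[0,0,0],[0,0,0]],
  ],
)

```text
time: 15.42
position: [0.4074, -0.294, 0.0735]
tcp_rot: [[1.0, 0.001, -0.003], [0.001, -1.0, 0.002], [-0.003, -0.002, -1.0]]
force: [0.5, -0.4, -1.1]
width: 0.0378
finger_force: 15.0
```

Emit:
jog_arm(
  rows=[
    [[0,0,0.0167],[0,0,0]],
    [[0,0,0.0167],[0,0,0]],
    [[0,0,0.0067],[0,0,0]],
    [[0,0,0.0017],[0,0,0]],
    [[0,0,0],[0,0,0]],
    [[0,0,0],[0,0,0]],
    [[0,0,0],[0,0,0]],
  ],
)

```text
time: 16.0
position: [0.4087, -0.2958, 0.0498]
tcp_rot: [[1.0, -0.0, 0.0], [-0.0, -1.0, -0.0], [0.0, 0.0, -1.0]]
force: [-0.1, 0.6, -1.3]
width: 0.0377
finger_force: 15.0
```

Converted, 0.001 m is 0.0017.

Emit:
jog_arm(
  rows=[
    [[0,0,0.0017],[0,0,0]],
    [[0,0,0],[0,0,0]],
    [[0,0,0],[0,0,0]],
  ],
)

```text
time: 16.25
position: [0.4088, -0.2959, 0.0489]
tcp_rot: [[1.0, -0.0, 0.001], [-0.0, -1.0, -0.0], [0.001, 0.0, -1.0]]
force: [0.1, -0.0, 2.1]
width: 0.0376
finger_force: 15.0
```

Emit:
jog_arm(
  rows=[
    [[0,0,0],[0,0,0]],
    [[0,0,0],[0,0,0]],
    [[0,0,0],[0,0,0]],
    [[0,0,0],[0,0,0]],
    [[0,0,0],[0,0,0]],
  ],
  finger_gap=0.066,
)

```text
time: 16.67
position: [0.4085, -0.2957, 0.0486]
tcp_rot: [[1.0, -0.0, -0.0], [-0.0, -1.0, 0.0], [-0.0, -0.0, -1.0]]
force: [-0.2, -0.3, -0.8]
width: 0.0648
finger_force: 0.0
```

Emit:
jog_arm(
  rows=[
    [[0,0,-0.0333],[0,0,0]],
    [[0,0,-0.0667],[0,0,0]],
    [[0,0,-0.0667],[0,0,0]],
    [[0,0,-0.0667],[0,0,0]],
    [[-0.0333,0.05,0],[0,0,0]],
    [[-0.0333,0.05,0],[0,0,0]],
    [[0,0,0],[0,0,0]],
    [[0,0,0],[0,0,0]],
    [[0,0,0],[0,0,0]],
  ],
)

```text
time: 17.42
position: [0.3686, -0.3552, 0.1884]
tcp_rot: [[1.0, -0.001, -0.0], [-0.001, -1.0, 0.001], [-0.0, -0.001, -1.0]]
force: [-0.5, 0.1, 0.7]
width: 0.066
finger_force: 0.0
```

```bash
python3 -c "
from h import *
d=shot('wrist','w7.png');shot('side','side7.png')
a=cv2.imread('pics/w7.png')[0:300,0:400]
b=cv2.imread('pics/side7.png')[200:300,240:373]
cv2.imwrite('pics/f.png',np.hstack([a,cv2.resize(b,(400,300),interpolation=cv2.INTER_CUBIC)]))"
```

```text
(no output)
```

View pics/f.png

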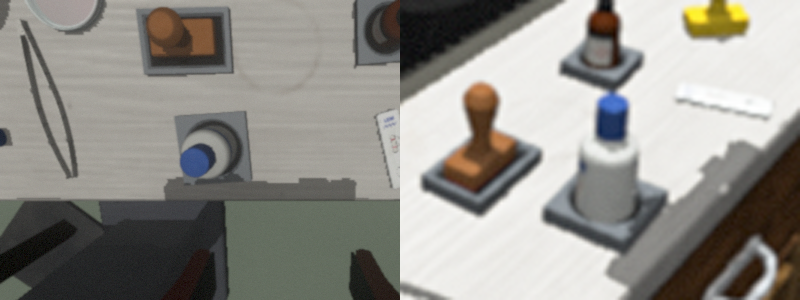

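All three stand upright in their holders: stamp (185,40), reagent (208,150) in the left view, dropper (605,40) in the side view. The gripper is clear, so I'm handing in.

```bash
python3 -c "
from station import robot
print(robot.sign_off())"
```

```text
the job is handed in; nothing more can be done
None
```

The dropper bottle, reagent bottle and stamp each stand upright and released in their matching holders; I handed the job in at about 17.5 s of robot time, but sign-off returned no verdict.

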